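Secure the glass jar with the curved keeper hook

TASK

Secure the empty glass jar against tremors: lower the keeper's C-shaped hook around the standing jar and swing it round the jar, along the hook's own curve, so that the hook's tip goes through the steel ring screwed to the shelf from right to left as seen from the robot, until about five centimetres of it stand out beyond the ring. Leave the keeper standing upright with its foot flat on the shelf and the jar in the middle of the hook's curve. Do not tip or shift the jar, and leave the other things where they are.

Things in the scene. Friction and masses are not known exactly. Their poses are not given: they have to be found in the camera images.
- keeper_grip (a point): Grip of the loose keeper (0.4 to 0.6 kg): upright square wooden post, 26 x 26 mm, top 116 mm above the shelf, on a heavy steel foot 50 x 50 x 22 mm; a C-shaped aluminium hook leaves the post 40 mm above the shelf. Point: on the post's axis, 90 mm above the underside. z up; the post's faces look along x and y. It stands by itself.
- keeper_foot (a point): Centre of the underside of the keeper's foot; axes as keeper_grip. The shelf is at height 0.
- curve_centre (a point): Centre of the hook's arc: (-74, 60, 40) mm from keeper_foot in the keeper's axes. The hook is a round bar 8 mm thick in a level plane: from the post's axis straight along +y for 60 mm, then bending left (counter-clockwise from above) on a 74 mm radius (to the bar's middle) through 200 degrees to the free tip.
- hook_tip (a point): Middle of the bar at the hook's free tip (rounded, 4 mm more beyond it), at 200 degrees on the arc (0 degrees is the keeper's +x from curve_centre, counter-clockwise from above).
- hook_40 (a point): Middle of the bar, 40 mm along the arc back from the tip.
- hook_55 (a point): Middle of the bar, 55 mm along the arc back from the tip: about here the bar should lie in the ring at the end.
- hook_70 (a point): Middle of the bar, 70 mm along the arc back from the tip.
- eye_centre (a point): Centre of the hole of the steel ring fixed to the shelf, 40 mm above it. The ring stands upright on a short stem and a 40 x 40 x 4 mm plate; hole 32 mm, outer diameter 48 mm, bar 8 mm thick. y is the axis of the hole and the direction in which the tip must come through; x lies in the ring's plane and points away from the jar; z up.
- jar_centre (a point): Centre of the empty open glass jar (loose, 0.35 kg): diameter 84 mm, 95 mm high, this point half-way up on its axis. It stands at about x = -74 mm, y = 0 (within 5 mm) in the ring's axes, so the hook's arc fits round it with 28 mm to spare.
- bowl_centre (a point): Blue ceramic bowl, 136 mm wide, 60 mm high, leave alone; half-way up.
- infuser_centre (a point): Steel tea infuser, 42 mm wide, 64 mm high, leave alone; half-way up.
- spatula_grip (a point): Wooden spatula lying down, 260 mm long, about 20 mm high, leave alone; a point on its handle.
- pepper_centre (a point): Dark wooden pepper mill, 44 mm wide, 80 mm high, leave alone; half-way up.
- mug_centre (a point): White mug, 80 mm wide without its handle, 85 mm high, leave alone; half-way up.
- tin_centre (a point): Food tin, 72 mm wide, 90 mm high, leave alone; half-way up.
Things that resemble listed ones, but are neither listed nor needed, are in the scene too. What is shaped like the part that bears keeper_grip but green is not meant.

How it is judged:
At the end, for the whole second after the job is handed in: Hook through the ring: tip over 34 mm past its plane on +y, bar point 40, 55 or 70 mm behind the tip within 16 mm of the hole centre. Keeper upright (0.08 rad), foot within 5 mm of the shelf. Arc centre on the jar side, within 16 mm of the jar axis. Jar upright, moved under 15 mm (y of hook_tip in the frame of eye_centre above 0.034 m and x of curve_centre in the frame of eye_centre below -0.04 m and distance between any of hook_40, hook_55, hook_70 and eye_centre below 0.016 m and horizontal distance between curve_centre and jar_centre below 0.016 m and angle between each of keeper_grip, jar_centre's own z axis and vertical below 0.08 rad and height (world z) of keeper_foot below 0.005 m and distance of jar_centre from where it was at the start of the episode below 0.015 m); the robot touches nothing.
It fails at once if the jar is tipped or shifted by more than 20 mm (angle between jar_centre's own z axis and vertical above 0.3 rad or distance of jar_centre from where it was at the start of the episode above 0.02 m).
It fails at once if a bystander is moved by more than 30 mm (distance of any of bowl_centre, infuser_centre, spatula_grip, pepper_centre, mug_centre, tin_centre from where it was at the start of the episode above 0.03 m).
It also fails if it takes over 53 s, if anything falls off the work surface, if the arm or the gripper's body presses on something with over 40 N, if the wrist force passes 120 N, or if a joint passes its speed limit or range.

ROBOT

A 7-joint arm with a two-finger parallel gripper is mounted at the origin on the work surface. World frame = base frame: x ahead of the robot, y to its left, z up, the work surface at z = 0. Lengths are in m, angles in rad, forces in N, time in s.
With the tool pointing down it reaches from about 0.4 to 0.85 m from the base axis. Payload 10.4 kg.
Tool frame: the origin (TCP) lies where the fingers leave the gripper's body, on its centre line; the fingertips stand 70 mm ahead of it and the grasp point (between the pads) lies r.grip_depth ahead of it (r.grip_depth is the distance from the TCP to the grasp point, in m); z points along the fingers, y is the direction in which the jaws open and shut (so a half turn about z gives the same grasp; the last joint's range is limited). The gripper opens to 87 mm and grips with 3 to 60 N. Pads are 19 mm wide; open, the fingers measure 117 mm over their backs; the gripper's body (75 mm by 190 mm) begins 51 mm behind the grasp point.
Start: joints at [-1.202, 0.332, -0.065, 1.46, 0.022, 1.35, -0.088], TCP at [0.239, 0.578, 0.292] pointing down, gripper open.
Joint ranges: [-2.6, 2.6], [-0.5, 2.12], [-1.47, 1.34], [0.16, 2.42], [-1.27, 4.41], [0.06, 2.06], [-2.6, 2.6]. Speed limits (rad/s): [2.22, 2.22, 2.79, 2.79, 3.14, 3.14, 3.14].

INTERFACE

Orientations are given as a unit quaternion [x, y, z, w].
In Python, from bench import monitor, viewer, workorder, nets, r gives the robot as it stands.
- The arm moves only by the tool drive_tool, never from a script. Its argument "plan" is a list of rows, each an object of numbers: "rx", "ry", "rz": the turn, a rotation vector about the tool's x, y, z in units of 360 degrees (1.0 is 360 degrees); "x", "y", "z": the shift along the tool's x, y, z in units of 1000 mm (1.0 is 1000 mm); "fingers": the opening, from 0 (shut) to 1 (fully open). In form: [{"rx": .., "ry": .., "rz": .., "x": .., "y": .., "z": .., "fingers": ..}, ...]. A call has 1 to 12 rows; each row is the pose to reach, as a shift and turn from the pose commanded when the call began, along the tool's axes at that moment, turning the shorter way round; what a row does not reach only later rows make up. A row lasts 1/8 s, in which the tool goes at most 62.5 mm and 10.7 degrees, less where a joint would pass 70% of its speed; a pose out of reach is approached as far as the arm can. A call with a number of a shift or a turn outside -1 to 1 is refused whole. A call with a gripper value outside its range is refused whole. The fingers move at their own pace and stop on an object; "squeeze" is the grip in N (left out, the last holds). Time passes only in rows, so rows that repeat a pose let the fingers close. It gives the time, the measured TCP pose, the force and the opening at its end, in the units of the state.
- monitor.read_state(): the state, without advancing time (a new reading comes with each control period).
- viewer.camera(name): name is "scene" or "top"; returns a dict with "color" (400x640x3 uint8, red, green, blue), "depth" (400x640 float32, m along the optical axis (not along the pixel's ray), 0 where there is no reading), "camera_matrix" (3x3 intrinsics, pixels), "xyz" and "rotation" of the camera in the world. Camera axes: x right, y down, z forward; pixel columns grow to the right and rows downward; lengths in m; the calibration is good to about 2 mm. A picture is of the moment at which its call begins.
- workorder.close_job(): hands the job in, once; it reports no verdict.
Trained networks look in the newest picture that a camera, given by its name, has taken for a name from the list of things; names that differ only in an ending like _2 or _b are one class to them, and where a whole thing is asked for, a point or a joint stands for the part that bears it (a point fixed in the world has none). Each returns a list of dicts, best first, with "confidence" (0 to 1); they miss things now and then, are a little off and sometimes report something else, mostly with a low value. They report only what shows in the picture. A call takes as long as a camera call. They do not tell look-alikes from the thing itself.
- nets.find_in(label, camera): "centre" ([x, y, z] in m, in world coordinates, good to about 4 mm: the middle of the surface that is visible of it).
- nets.regions_of(label, camera): "region" (400x640 bool, what is visible of it).
The state is a dict: "time": time; "joint_positions": joint angles; "joint_vel": joint speeds; "joint_torque": joint torques, N m; "ee_pos": TCP position; "eef_rot": TCP orientation; "ft_force": force on the tool from outside, world axes, zero at the start; "torque": the same for the moment, N m; "width": finger opening in m.
Only numpy, scipy, OpenCV 4.12 (cv2) and the standard library are available. Lean on these libraries where they do the work, as an engineer would, in place of code of your own. Each camera call takes 0.05 s, during which the arm holds its last target.

## Working session

There is one attempt and no reset: what is moved stays moved. The work goes in short steps, Python scripts to look and compute and a tool call to move; the robot and the scene stay as the last step left them, time stands still between calls to the robot, and variables do not carry over. Pictures are saved under pics/ and viewed, and the job is handed in when it is done.

Besides the shell and the picture viewer there is one more tool, called after ">>>" by a JSON object that holds its "fn" and its "kwargs", one argument or row to a line. drive_tool: Moves the arm, as the interface text tells. Its arguments: {"type":"object","properties":{"plan":{"type":"array","items":{"type":"object","properties":{"rx":{"type":"number","minimum":-1,"maximum":1},"ry":{"type":"number","minimum":-1,"maximum":1},"rz":{"type":"number","minimum":-1,"maximum":1},"x":{"type":"number","minimum":-1,"maximum":1},"y":{"type":"number","minimum":-1,"maximum":1},"z":{"type":"number","minimum":-1,"maximum":1},"fingers":{"type":"number"}}}},"squeeze":{"type":"number"}},"required":["plan"]}

```bash
ls; mkdir -p pics
cat > h.py <<'E'
import numpy as np,cv2
from bench import monitor, viewer, workorder, nets, r
def save(c,n): cv2.imwrite('pics/'+n+'.png',c['color'][:,:,::-1])
def cloud(c):
    K=np.array(c['camera_matrix']);d=c['depth'];v,u=np.mgrid[0:d.shape[0],0:d.shape[1]]
    P=np.stack([(u-K[0,2])/K[0,0]*d,(v-K[1,2])/K[1,1]*d,d],-1)
    R=np.array(c['rotation'])
    if R.shape!=(3,3):
        from scipy.spatial.transform import Rotation as Ro
        R=Ro.from_quat(R).as_matrix()
    P=P@R.T+np.array(c['xyz']);P[d<=0]=np.nan
    return P
def proj(c,p):
    K=np.array(c['camera_matrix']);R=np.array(c['rotation'])
    q=(np.asarray(p)-c['xyz'])@R; return (q[...,:2]/q[...,2:])*[K[0,0],K[1,1]]+[K[0,2],K[1,2]]
E
python3 - <<'E'
from h import *
for n in ['scene','top']:
    c=viewer.camera(n);save(c,n+'0');print(n,c['xyz'],np.array(c['rotation']).round(3).tolist(),c['camera_matrix'])
    for l in ['keeper_grip','eye_centre','jar_centre','hook_tip','curve_centre','bowl_centre','infuser_centre','spatula_grip','pepper_centre','mug_centre','tin_centre']:
        for q in nets.find_in(l,n)[:4]: print(l,np.round(q['centre'],3),round(q['confidence'],2),proj(c,np.array(q['centre'])).round())
print(r.grip_depth); print(monitor.read_state())
E
```

```text
pics
scene [1.01732041 0.80828496 0.91513672] [0.253, 0.876, -0.396, -0.104] [[462.13653705   0.         321.55287803]
 [  0.         462.13653705 204.26938047]
 [  0.           0.           1.        ]]Traceback (most recent call last):
  File "<stdin>", line 5, in <module>
  File "h.py", line 15, in proj
    q=(np.asarray(p)-c['xyz'])@R; return (q[...,:2]/q[...,2:])*[K[0,0],K[1,1]]+[K[0,2],K[1,2]]
      ~~~~~~~~~~~~~~~~~~~~~~~~^~
ValueError: matmul: Input operand 1 has a mismatch in its core dimension 0, with gufunc signature (n?,k),(k,m?)->(n?,m?) (size 4 is different from 3)
```

```bash
python3 - <<'E'
s=open('h.py').read()
s=s.replace("R=np.array(c['rotation'])\n    q","R=Ro.from_quat(c['rotation']).as_matrix()\n    q").replace("import numpy as np,cv2","import numpy as np,cv2\nfrom scipy.spatial.transform import Rotation as Ro")
open('h.py','w').write(s)
E
python3 - <<'E'
from h import *
for n in ['scene','top']:
    c=viewer.camera(n);save(c,n+'0');print(n,c['xyz'],np.array(c['rotation']).round(3).tolist())
    np.savez(n+'0.npz',**c)
    for l in ['keeper_grip','eye_centre','jar_centre','hook_tip','curve_centre','bowl_centre','infuser_centre','spatula_grip','pepper_centre','mug_centre','tin_centre']:
        for q in nets.find_in(l,n)[:4]: print(l,np.round(q['centre'],3),round(q['confidence'],2),proj(c,np.array(q['centre'])).round())
print(r.grip_depth); print(monitor.read_state())
E
```

```text
scene [1.01732041 0.80828496 0.91513672] [0.253, 0.876, -0.396, -0.104]
keeper_grip [ 0.331 -0.347  0.04 ] 0.74 [319. 135.]
keeper_grip [ 0.493 -0.272  0.044] 0.73 [288. 160.]
eye_centre [0.658 0.153 0.002] 0.6 [313. 278.]
eye_centre [ 0.494 -0.274  0.044] 0.18 [287. 160.]
jar_centre [0.388 0.439 0.052] 0.67 [478. 297.]
jar_centre [0.586 0.184 0.064] 0.56 [343. 258.]
hook_tip [ 0.496 -0.269  0.044] 0.84 [287. 161.]
hook_tip [ 0.328 -0.346  0.047] 0.76 [320. 133.]
hook_tip [0.586 0.183 0.06 ] 0.3 [343. 259.]
curve_centre [ 0.327 -0.348  0.044] 0.77 [320. 133.]
curve_centre [ 0.496 -0.275  0.043] 0.64 [287. 160.]
bowl_centre [ 0.691 -0.026  0.035] 0.74 [267. 232.]
bowl_centre [0.583 0.449 0.028] 0.72 [414. 347.]
infuser_centre [ 0.512 -0.03   0.041] 0.56 [323. 205.]
spatula_grip [ 0.626 -0.488  0.002] 0.55 [225. 151.]
pepper_centre [ 0.688 -0.031  0.034] 0.83 [268. 230.]
mug_centre [0.392 0.439 0.053] 0.94 [477. 297.]
tin_centre [ 0.744 -0.256  0.068] 0.73 [215. 184.]
top [ 0.32499457 -0.03126631  1.04878496] [0.721, -0.685, 0.068, -0.076]
keeper_grip [ 0.49 -0.27  0.04] 0.8 [410. 228.
[... 974 characters left out ...]
1
{'time': 1.3, 'joint_positions': array([-1.20161954,  0.33218604, -0.06469537,  1.46013354,  0.02158913,
        1.3499129 , -0.08850382]), 'joint_vel': array([-0.00181825,  0.00011584, -0.0002754 ,  0.00051359,  0.00014833,
        0.00120873, -0.00099188]), 'joint_torque': array([ 3.18695020e-04, -6.23026586e+01,  2.50267109e-02, -3.90130341e+01,
       -6.11279905e-02,  3.11753433e-02,  3.51638300e-05]), 'ee_pos': array([0.23862885, 0.57764971, 0.2922682 ]), 'eef_rot': array([ 1.94641266e-01,  9.80874496e-01,  2.84864027e-05, -6.93135569e-06]), 'ft_force': array([0.14211693, 1.27373794, 0.03887435]), 'torque': array([ 0.01092217, -0.01435745,  0.06465426]), 'width': 0.08672333474696473}
```

View pics/scene0.png

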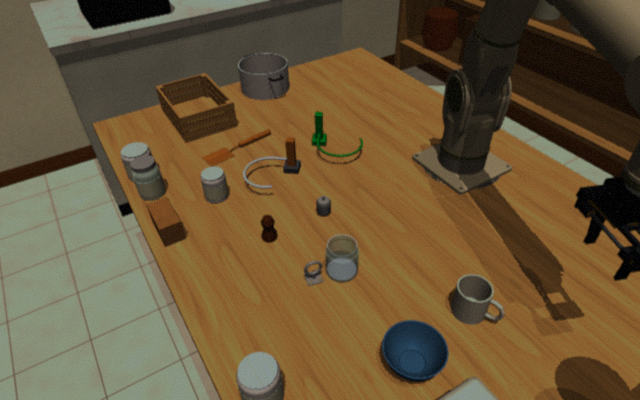

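View pics/top0.png

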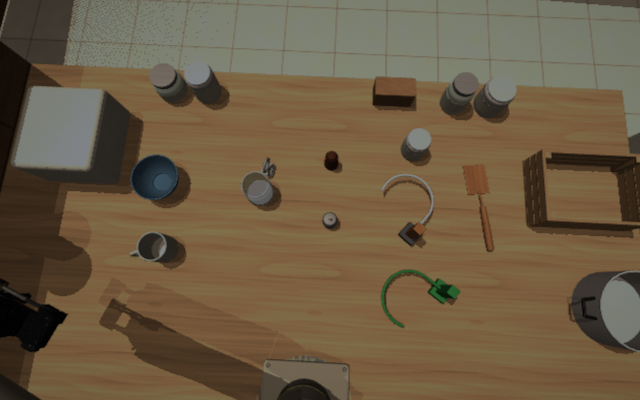

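The wooden keeper is at top (412,232) and scene (291,155). The green look-alike is at top (443,290) and scene (319,130). The wooden one with the steel foot fits the description. I'll confirm it in a crop and measure.

Run:
```python
from h import *
a=cv2.imread('pics/top0.png');s=cv2.imread('pics/scene0.png')
A=cv2.resize(a[165:255,370:450],None,fx=5,fy=5,interpolation=2)[:450]
B=cv2.resize(a[145:215,230:300],None,fx=5,fy=5,interpolation=2)
C=cv2.resize(s[125:200,235:310],None,fx=4,fy=4,interpolation=2);D=cv2.resize(s[225:300,295:370],None,fx=4,fy=4,interpolation=2)
o=np.zeros((760,760,3),np.uint8)
o[:450,:400]=A;o[:350,405:755]=B;o[455:755,:300]=C;o[455:755,405:705]=D
cv2.imwrite('pics/crop.png',cv2.resize(o,(600,600)))
for n in ['top','scene']:
    c=dict(np.load(n+'0.npz'));P=cloud(c);c['rotation']=c['rotation']
    def sub(x0,x1,y0,y1,z0,z1):
        m=(P[...,0]>x0)&(P[...,0]<x1)&(P[...,1]>y0)&(P[...,1]<y1)&(P[...,2]>z0)&(P[...,2]<z1);return P[m]
    print(n)
    t=sub(.42,.62,-.36,-.18,.1,.14);print('posttop',len(t),t.mean(0),cv2.minAreaRect(t[:,:2].astype('f4')*1000))
    t=sub(.42,.62,-.36,-.18,.017,.027);print('foot',len(t),cv2.minAreaRect(t[:,:2].astype('f4')*1000))
    t=sub(.42,.68,-.36,-.14,.03,.05);t=t[np.hypot(t[:,0]-.47,t[:,1]+.285)>.045]
    q=np.c_[2*t[:,:2],np.ones(len(t))];sol=np.linalg.lstsq(q,(t[:,:2]**2).sum(1),rcond=None)[0]
    print('arc',len(t),sol[:2],np.sqrt(sol[2]+sol[0]**2+sol[1]**2),t.mean(0))
    t=sub(.60,.72,.09,.22,.012,.075);t=t[(t[:,0]>.63)];print('ring',len(t));print((t[::3]*1000).round().astype(int).tolist())
    t=sub(.5,.65,.1,.25,.085,.105);print('jarrim',len(t),t[:,:2].min(0) if len(t) else 0,t[:,:2].max(0) if len(t) else 0, cv2.minEnclosingCircle(t[:,:2].astype('f4')) if len(t) else 0)
```

```text
top
posttop 115 [ 0.47708548 -0.27433846  0.11418464] ((477.99981689453125, -275.66754150390625), (25.877548217773438, 26.664958953857422), 51.73857116699219)
foot 164 ((477.62384033203125, -275.3050842285156), (49.56571960449219, 49.081520080566406), 50.017616271972656)
arc 266 [ 0.57169917 -0.25799439] 0.07347040336663346 [ 0.60107914 -0.28066664  0.04292205]
ring 81
[[673, 149, 54], [669, 151, 56], [672, 144, 49], [666, 148, 56], [660, 152, 63], [669, 148, 39], [657, 149, 64], [668, 146, 33], [654, 149, 64], [666, 146, 31], [653, 149, 59], [664, 147, 26], [649, 149, 61], [663, 147, 21], [647, 152, 60], [659, 147, 23], [644, 152, 59], [656, 149, 23], [642, 152, 56], [652, 149, 25], [639, 154, 57], [649, 151, 26], [637, 155, 53], [646, 151, 26], [635, 153, 48], [633, 159, 44], [637, 152, 33]]
jarrim 164 [0.54298766 0.13093422] [0.61705235 0.20625933] ((0.5800617933273315, 0.16897115111351013), 0.03826809301972389)
scene
posttop 72 [ 0.48208962 -0.27212616  0.11014726] ((479.67132568359375, -275.94537353515625), (29.24281120300293, 26.8640079498291), 50.19639587402344)
foot 83 ((479.
[... 359 characters left out ...]
 [641, 159, 55], [669, 148, 58], [663, 152, 58], [643, 157, 51], [635, 159, 48], [668, 152, 58], [640, 157, 46], [673, 145, 50], [668, 152, 54], [635, 157, 39], [672, 148, 50], [638, 158, 37], [674, 146, 45], [640, 151, 29], [636, 159, 34], [674, 151, 47], [640, 156, 30], [677, 152, 45], [645, 155, 28], [676, 149, 38], [651, 150, 23], [646, 156, 26], [676, 149, 34], [667, 147, 26], [660, 151, 26], [653, 153, 23], [648, 160, 27], [674, 151, 31], [666, 151, 26], [658, 152, 22], [652, 157, 22], [669, 151, 24], [662, 153, 21], [655, 156, 19], [657, 154, 15], [657, 155, 12]]
jarrim 233 [0.54509105 0.13027222] [0.61962924 0.20663343] ((0.5822396278381348, 0.16740411520004272), 0.03939145430922508)
```

View pics/crop.png

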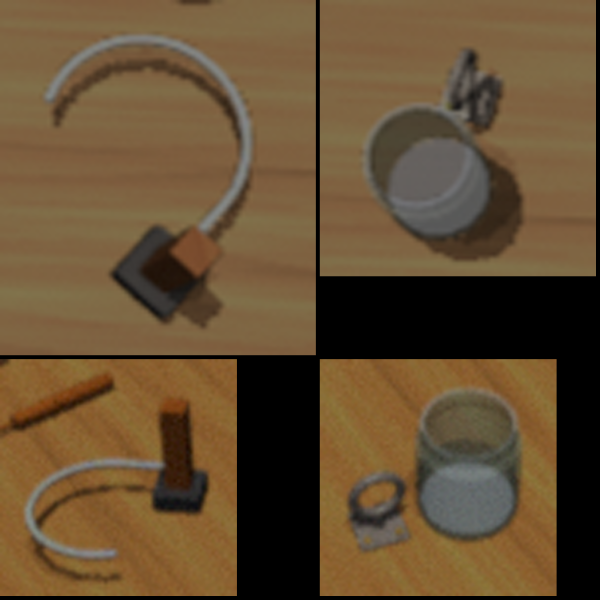

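The crops show the wooden-post keeper with its steel foot and silver hook, the jar, and the ring next to it. Next I'll refine the fits.

```bash
cat >> h.py <<'E'
from scipy.optimize import least_squares
def pts(P,x0,x1,y0,y1,z0,z1):
    m=(P[...,0]>x0)&(P[...,0]<x1)&(P[...,1]>y0)&(P[...,1]<y1)&(P[...,2]>z0)&(P[...,2]<z1);return P[m]
def ringfit(t):
    def f(p):
        d=t-[p[0],p[1],.04];u=d[:,0]*np.cos(p[2])+d[:,1]*np.sin(p[2]);v=-d[:,0]*np.sin(p[2])+d[:,1]*np.cos(p[2])
        return np.hypot(np.hypot(u,d[:,2])-.020,v)-.004
    s=least_squares(f,[.655,.152,-.2],loss='soft_l1',f_scale=.002);return s.x,np.abs(f(s.x)).mean()
def hookfit(t,x0):
    # t points of bar; p=footx,footy,yaw
    def f(p,z=.04):
        c,s=np.cos(p[2]),np.sin(p[2]);d=t[:,:2]-p[:2];u=d[:,0]*c+d[:,1]*s;v=-d[:,0]*s+d[:,1]*c
        a=np.arctan2(v-.06,u+.074)%(2*np.pi);a=np.where(a>5.5,0,a);a=np.clip(a,0,np.radians(200))
        d1=np.hypot(u+.074-.074*np.cos(a),v-.06-.074*np.sin(a))
        d2=np.hypot(u,v-np.clip(v,0,.06));return np.hypot(np.minimum(d1,d2),t[:,2]-z-p[3])-.004
    s=least_squares(f,list(x0)+[0],loss='soft_l1',f_scale=.002);return s.x,np.abs(f(s.x)).mean()
def tipxy(p):
    c,s=np.cos(p[2]),np.sin(p[2]);R=np.array([[c,-s],[s,c]]);return p[:2]+R@[-.074,.06]
E
python3 - <<'E'
from h import *
R=[];H=[]
for n in ['top','scene']:
    c=dict(np.load(n+'0.npz'));P=cloud(c)
    t=pts(P,.625,.7,.11,.19,.02,.075);print(n,ringfit(t));R.append(t)
    t=pts(P,.42,.68,-.38,-.14,.028,.052);t=t[np.hypot(t[:,0]-.478,t[:,1]+.275)>.04]
    x,e=hookfit(t,(.478,-.2755,np.radians(-130)));print(x,np.degrees(x[2]),e,'C',tipxy(x));H.append(t)
    t=pts(P,.5,.635,.1,.25,.09,.1);s=least_squares(lambda p:np.hypot(t[:,0]-p[0],t[:,1]-p[1])-p[2],[.58,.17,.04],loss='soft_l1',f_scale=.002);print('jar',s.x)
    t=pts(P,.5,.635,.1,.25,.02,.08);s=least_squares(lambda p:np.hypot(t[:,0]-p[0],t[:,1]-p[1])-.042,[.58,.17],loss='soft_l1',f_scale=.002);print('jarbody',len(t),s.x)
x,e=ringfit(np.vstack(R));print(x,np.degrees(x[2]))
x,e=hookfit(np.vstack(H),(.478,-.2755,np.radians(-130)));print(x,np.degrees(x[2]),e)
E
```

```text
top (array([ 0.65494897,  0.1519216 , -0.23320224]), np.float64(0.0007694726131114148))
[ 4.77529428e-01 -2.73818133e-01 -2.29615703e+00  4.37027915e-04] -131.56010699706653 0.0009875601691351778 C [ 0.57151704 -0.2582512 ]
jar [0.58022472 0.16838103 0.03579705]
jarbody 356 [0.57973931 0.16797844]
scene (array([ 0.65585715,  0.15091092, -0.2217119 ]), np.float64(0.001186879477187588))
[ 4.79011599e-01 -2.74134470e-01 -2.29743706e+00 -1.18894261e-03] -131.63344701563375 0.0014209339099554967 C [ 0.57301906 -0.25868786]
jar [0.58162692 0.16887963 0.03594075]
jarbody 927 [0.58159844 0.168611  ]
[ 0.65528665  0.15142963 -0.22798097] -13.062347363464731
[ 4.77764707e-01 -2.73538282e-01 -2.29625154e+00  8.65682717e-05] -131.5655219219136 0.0012408309425055585
```

```bash
cat >> h.py <<'E'
def mv(targets,s=None):
    "targets: (x,y,z,beta_deg) world; tool down, beta=dir of tool y"
    s=s or monitor.read_state();p=np.array(s['ee_pos']);R=Ro.from_quat(s['eef_rot'])
    b=np.degrees(np.arctan2(*R.as_matrix()[[1,0],1]));print('t',s['time'],'p',p.round(4),'beta',b.round(2),'w',round(s['width'],4),'F',np.round(s['ft_force'],1),'q',np.round(s['joint_positions'],2))
    for x,y,z,be in targets:
        th=np.radians(be);Y=np.array([np.cos(th),np.sin(th),0]);Z=np.array([0,0,-1]);X=np.cross(Y,Z)
        T=Ro.from_matrix(np.c_[X,Y,Z]);d=R.inv().apply(np.array([x,y,z])-p);rv=(R.inv()*T).as_rotvec()/(2*np.pi)
        print((x,y,z,be),'xyz',d.round(4),'r',rv.round(4))
E
python3 -c "
from h import *
mv([(.42,.25,.29,57),(.478,-.2745,.29,48.4),(.478,-.2745,.2,48.4)])"
```

```text
t 1.3 p [0.2386 0.5776 0.2923] beta 67.55 w 0.0867 F [0.1 1.3 0. ] q [-1.2   0.33 -0.06  1.46  0.02  1.35 -0.09]
(0.42, 0.25, 0.29, 57) xyz [-0.2927 -0.2336  0.0022] r [ 0.     -0.      0.0293]
(0.478, -0.2745, 0.29, 48.4) xyz [-0.5466 -0.6962  0.0022] r [ 0.     -0.      0.0532]
(0.478, -0.2745, 0.2, 48.4) xyz [-0.5466 -0.6962  0.0922] r [ 0.     -0.      0.0532]
```

>>> {"fn": "drive_tool", "kwargs": {
  "plan": [
    {"x":-0.293,"y":-0.234,"z":0,"rz":0.029},
    {"x":-0.293,"y":-0.234,"z":0,"rz":0.029},
    {"x":-0.293,"y":-0.234,"z":0,"rz":0.029},
    {"x":-0.293,"y":-0.234,"z":0,"rz":0.029},
    {"x":-0.293,"y":-0.234,"z":0,"rz":0.029},
    {"x":-0.293,"y":-0.234,"z":0,"rz":0.029},
    {"x":-0.547,"y":-0.696,"z":0,"rz":0.053},
    {"x":-0.547,"y":-0.696,"z":0,"rz":0.053},
    {"x":-0.547,"y":-0.696,"z":0,"rz":0.053},
    {"x":-0.547,"y":-0.696,"z":0,"rz":0.053},
    {"x":-0.547,"y":-0.696,"z":0,"rz":0.053},
    {"x":-0.547,"y":-0.696,"z":0,"rz":0.053}
  ]
}}

```text
validation failed for argument at $.pl...
```

```bash
python3 -c "
from h import *
mv([(.478,-.2745,.25,48.4),(.478,-.2745,.142,48.4)])"
```

```text
t 1.3 p [0.2386 0.5776 0.2923] beta 67.55 w 0.0867 F [0.1 1.3 0. ] q [-1.2   0.33 -0.06  1.46  0.02  1.35 -0.09]
(0.478, -0.2745, 0.25, 48.4) xyz [-0.5466 -0.6962  0.0422] r [ 0.     -0.      0.0532]
(0.478, -0.2745, 0.142, 48.4) xyz [-0.5466 -0.6962  0.1502] r [ 0.     -0.      0.0532]
```

The plan was refused in validation, possibly because every row needs all of its fields.

>>> {"fn": "drive_tool", "kwargs": {
  "plan": [
    {"rx":0,"ry":0,"rz":0.029,"x":-0.293,"y":-0.234,"z":0,"fingers":1},
    {"rx":0,"ry":0,"rz":0.029,"x":-0.293,"y":-0.234,"z":0,"fingers":1},
    {"rx":0,"ry":0,"rz":0.029,"x":-0.293,"y":-0.234,"z":0,"fingers":1},
    {"rx":0,"ry":0,"rz":0.029,"x":-0.293,"y":-0.234,"z":0,"fingers":1},
    {"rx":0,"ry":0,"rz":0.029,"x":-0.293,"y":-0.234,"z":0,"fingers":1},
    {"rx":0,"ry":0,"rz":0.029,"x":-0.293,"y":-0.234,"z":0,"fingers":1},
    {"rx":0,"ry":0,"rz":0.053,"x":-0.547,"y":-0.696,"z":0,"fingers":1},
    {"rx":0,"ry":0,"rz":0.053,"x":-0.547,"y":-0.696,"z":0,"fingers":1},
    {"rx":0,"ry":0,"rz":0.053,"x":-0.547,"y":-0.696,"z":0,"fingers":1},
    {"rx":0,"ry":0,"rz":0.053,"x":-0.547,"y":-0.696,"z":0,"fingers":1}
  ]
}}

```text
time: 2.55
ee_pos: [0.4476, -0.001, 0.2926]
eef_rot: [0.354, 0.935, 0.001, 0.0]
ft_force: [0.9, 0.3, -0.0]
width: 0.0868
```

```bash
python3 -c "
from h import *
mv([(.478,-.2745,.25,48.4),(.478,-.2745,.142,48.4)])"
```

```text
t 2.55 p [ 0.4476 -0.001   0.2926] beta 48.48 w 0.0868 F [ 0.9  0.3 -0. ] q [-0.59 -0.1   0.46  1.92  0.04  1.3   0.71]
(0.478, -0.2745, 0.25, 48.4) xyz [-0.204  -0.1847  0.0424] r [0.0002 0.     0.0002]
(0.478, -0.2745, 0.142, 48.4) xyz [-0.204  -0.1848  0.1504] r [0.0002 0.     0.0002]
```

>>> {"fn": "drive_tool", "kwargs": {
  "plan": [
    {"rx":0,"ry":0,"rz":0,"x":-0.204,"y":-0.185,"z":0.042,"fingers":1},
    {"rx":0,"ry":0,"rz":0,"x":-0.204,"y":-0.185,"z":0.042,"fingers":1},
    {"rx":0,"ry":0,"rz":0,"x":-0.204,"y":-0.185,"z":0.042,"fingers":1},
    {"rx":0,"ry":0,"rz":0,"x":-0.204,"y":-0.185,"z":0.042,"fingers":1},
    {"rx":0,"ry":0,"rz":0,"x":-0.204,"y":-0.185,"z":0.042,"fingers":1},
    {"rx":0,"ry":0,"rz":0,"x":-0.204,"y":-0.185,"z":0.042,"fingers":1},
    {"rx":0,"ry":0,"rz":0,"x":-0.204,"y":-0.185,"z":0.042,"fingers":1}
  ]
}}

```text
time: 3.42
ee_pos: [0.478, -0.2718, 0.2502]
eef_rot: [0.354, 0.935, 0.0, -0.0]
ft_force: [0.2, -0.1, 0.7]
width: 0.0873
```

```bash
python3 -c "
from h import *
mv([(.478,-.2745,.142,48.4)])"
```

```text
t 3.425 p [ 0.478  -0.2718  0.2502] beta 48.51 w 0.0873 F [ 0.2 -0.1  0.7] q [-0.24  0.23  0.79  1.75 -0.18  1.23  1.43]
(0.478, -0.2745, 0.142, 48.4) xyz [-0.0018 -0.0021  0.1082] r [ 0.0001 -0.0001  0.0003]
```

>>> {"fn": "drive_tool", "kwargs": {
  "plan": [
    {"rx":0,"ry":0,"rz":0,"x":-0.001,"y":-0.001,"z":0.05,"fingers":1},
    {"rx":0,"ry":0,"rz":0,"x":-0.001,"y":-0.001,"z":0.1,"fingers":1},
    {"rx":0,"ry":0,"rz":0,"x":-0.001,"y":-0.001,"z":0.108,"fingers":1},
    {"rx":0,"ry":0,"rz":0,"x":-0.001,"y":-0.001,"z":0.108,"fingers":1},
    {"rx":0,"ry":0,"rz":0,"x":-0.001,"y":-0.001,"z":0.108,"fingers":1}
  ]
}}

```text
time: 4.05
ee_pos: [0.479, -0.2743, 0.1443]
eef_rot: [0.354, 0.935, 0.0, 0.002]
ft_force: [-0.6, 0.9, 0.2]
width: 0.0874
```

```bash
python3 -c "
from h import *
mv([(.478,-.2745,.142,48.4)])
c=viewer.camera('scene');cv2.imwrite('pics/g1.png',cv2.resize(c['color'][90:220,220:380,::-1],None,fx=4,fy=4))"
```

```text
t 4.05 p [ 0.479  -0.2743  0.1443] beta 48.5 w 0.0874 F [-0.6  0.9  0.2] q [-0.18  0.37  0.74  1.86 -0.29  1.02  1.53]
(0.478, -0.2745, 0.142, 48.4) xyz [ 0.0006 -0.0008  0.0023] r [0.0003 0.0004 0.0003]
```

View pics/g1.png

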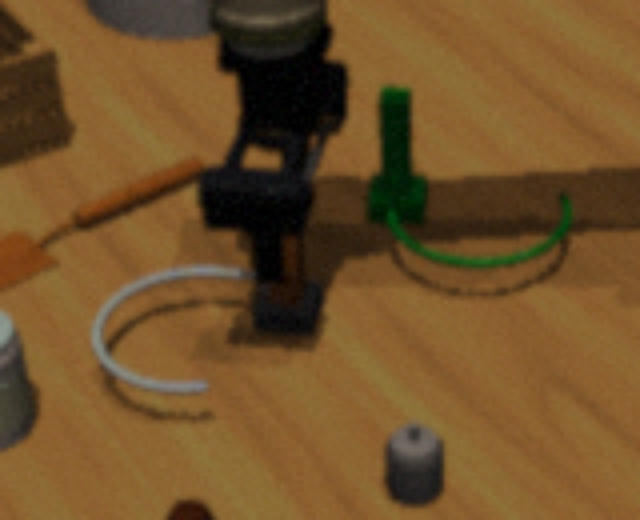

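The picture shows the fingers straddling the post at about (280,250). I'll close at 40 N.

>>> {"fn": "drive_tool", "kwargs": {
  "plan": [
    {"rx":0,"ry":0,"rz":0,"x":0,"y":0,"z":0,"fingers":0.2},
    {"rx":0,"ry":0,"rz":0,"x":0,"y":0,"z":0,"fingers":0.2},
    {"rx":0,"ry":0,"rz":0,"x":0,"y":0,"z":0,"fingers":0},
    {"rx":0,"ry":0,"rz":0,"x":0,"y":0,"z":0,"fingers":0},
    {"rx":0,"ry":0,"rz":0,"x":0,"y":0,"z":0,"fingers":0},
    {"rx":0,"ry":0,"rz":0,"x":0,"y":0,"z":0,"fingers":0}
  ],
  "squeeze": 45
}}

```text
time: 4.85
ee_pos: [0.4779, -0.2741, 0.1422]
eef_rot: [0.355, 0.935, 0.0, -0.0]
ft_force: [0.5, 0.5, 0.5]
width: 0.0349
```

```bash
python3 -c "
from h import *
mv([(.478,-.2745,.142,48.4)])"
```

```text
t 4.85 p [ 0.4779 -0.2741  0.1422] beta 48.47 w 0.0349 F [0.5 0.5 0.5] q [-0.18  0.37  0.74  1.86 -0.29  1.02  1.53]
(0.478, -0.2745, 0.142, 48.4) xyz [-0.0004 -0.0002  0.0002] r [-0.     -0.      0.0002]
```

>>> {"fn": "drive_tool", "kwargs": {
  "plan": [
    {"rx":0,"ry":0,"rz":0,"x":0,"y":0,"z":0,"fingers":0},
    {"rx":0,"ry":0,"rz":0,"x":0,"y":0,"z":0,"fingers":0},
    {"rx":0,"ry":0,"rz":0,"x":0,"y":0,"z":0,"fingers":0},
    {"rx":0,"ry":0,"rz":0,"x":0,"y":0,"z":0,"fingers":0},
    {"rx":0,"ry":0,"rz":0,"x":0,"y":0,"z":-0.03,"fingers":0},
    {"rx":0,"ry":0,"rz":0,"x":0,"y":0,"z":-0.07,"fingers":0},
    {"rx":0,"ry":0,"rz":0,"x":0,"y":0,"z":-0.11,"fingers":0},
    {"rx":0,"ry":0,"rz":0,"x":0,"y":0,"z":-0.14,"fingers":0},
    {"rx":0,"ry":0,"rz":0,"x":0,"y":0,"z":-0.14,"fingers":0}
  ]
}}

```text
time: 5.98
ee_pos: [0.4786, -0.2743, 0.2836]
eef_rot: [0.354, 0.935, 0.0, 0.002]
ft_force: [0.2, 0.3, -6.5]
width: 0.0259
```

```bash
cat >> h.py <<'E'
def hook(x0,cam='top',q=None):
    # fit held keeper: from foot xy,yaw guess and bottom height z
    c=viewer.camera(cam);P=cloud(c);z=x0[3]
    ang=np.radians(np.linspace(0,200,120));L=np.vstack([np.c_[np.zeros(25),np.linspace(.04,.06,25)],np.c_[-.074+.074*np.cos(ang),.06+.074*np.sin(ang)]])
    cs,sn=np.cos(x0[2]),np.sin(x0[2]);L=L@np.array([[cs,sn],[-sn,cs]])+x0[:2]
    from scipy.spatial import cKDTree
    t=pts(P,.2,1,-.6,.6,z+.022,z+.058);d,_=cKDTree(np.c_[L,np.full(len(L),z+.04)]).query(t);t=t[d<.018]
    f=hookfit(t-[0,0,z],x0[:3])
    print(cam,'n',len(t),'foot',f[0][:2].round(4),'yaw',np.degrees(f[0][2]).round(2),'dz',f[0][3].round(4),'err',f[1].round(5),'C',tipxy(f[0]).round(4));return c,f[0],t
E
python3 -c "
from h import *
mv([(.478,-.2745,.282,48.4)])
for k in ('top','scene'):
  c,f,t=hook((.478,-.2745,np.radians(-131.6),.14),k);save(c,k+'l')"
```

```text
t 5.975 p [ 0.4786 -0.2743  0.2836] beta 48.49 w 0.0259 F [ 0.2  0.3 -6.5] q [-0.26  0.21  0.8   1.71 -0.16  1.29  1.42]
(0.478, -0.2745, 0.282, 48.4) xyz [ 0.0003 -0.0006  0.0016] r [0.0003 0.0004 0.0003]
top n 253 foot [ 0.4932 -0.3081] yaw -109.48 dz 0.0023 err 0.00105 C [ 0.5745 -0.2583]
scene n 233 foot [ 0.4815 -0.2748] yaw -130.45 dz -0.0019 err 0.00126 C [ 0.5751 -0.2574]
```

View pics/scenel.png

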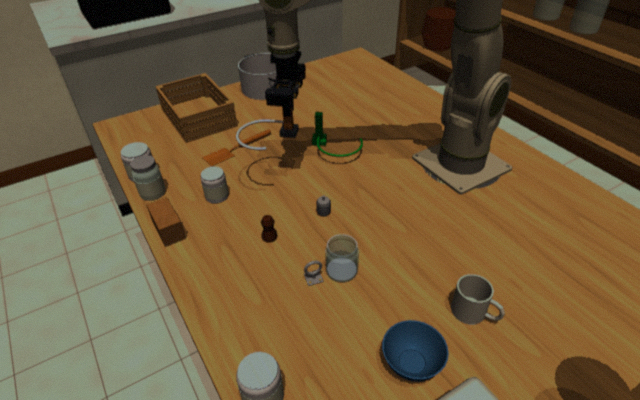

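```bash
cat >> h.py <<'E'
CC=np.array([.5825,.1683])
def tgt(dpsi,z,C=CC,yf=-170.4):
    psi=yf-dpsi;a=np.radians(141.0+psi);p=C-.0953*np.array([np.cos(a),np.sin(a)])
    return (round(p[0],4),round(p[1],4),z,(psi+180+180)%360-180)
E
python3 -c "
from h import *
mv([(.56,-.02,.282,0),tgt(65,.282)])"
```

```text
t 6.075 p [ 0.4776 -0.2735  0.2808] beta 48.5 w 0.0255 F [-1.  -0.4 -6.1] q [-0.26  0.21  0.8   1.71 -0.16  1.29  1.42]
(0.56, -0.02, 0.282, 0) xyz [ 0.1063  0.2445 -0.0011] r [-1.000e-04 -2.000e-04  1.347e-01]
(np.float64(0.5898), np.float64(0.2633), 0.282, -55.400000000000006) xyz [ 0.2717  0.4764 -0.0008] r [-2.000e-04 -2.000e-04  2.886e-01]
```

>>> {"fn": "drive_tool", "kwargs": {
  "plan": [
    {"rx":0,"ry":0,"rz":0.027,"x":0.021,"y":0.049,"z":0,"fingers":0},
    {"rx":0,"ry":0,"rz":0.054,"x":0.042,"y":0.098,"z":0,"fingers":0},
    {"rx":0,"ry":0,"rz":0.081,"x":0.064,"y":0.147,"z":0,"fingers":0},
    {"rx":0,"ry":0,"rz":0.108,"x":0.085,"y":0.196,"z":0,"fingers":0},
    {"rx":0,"ry":0,"rz":0.135,"x":0.106,"y":0.245,"z":0,"fingers":0},
    {"rx":0,"ry":0,"rz":0.135,"x":0.106,"y":0.245,"z":0,"fingers":0}
  ]
}}

```text
time: 6.82
ee_pos: [0.5612, -0.0144, 0.2795]
eef_rot: [0.706, 0.708, -0.001, -0.002]
ft_force: [-0.1, -0.7, -5.9]
width: 0.0255
```

```bash
python3 -c "
from h import *
mv([(.56,-.02,.282,0),tgt(65,.282)])"
```

```text
t 6.825 p [ 0.5612 -0.0144  0.2795] beta 0.19 w 0.0255 F [-0.1 -0.7 -5.9] q [-0.69  0.23  0.74  1.68 -0.16  1.29  0.09]
(0.56, -0.02, 0.282, 0) xyz [-0.0056 -0.0012 -0.0025] r [-0.0006 -0.0001  0.0005]
(np.float64(0.5898), np.float64(0.2633), 0.282, -55.400000000000006) xyz [ 0.2776  0.0295 -0.0024] r [-0.0006  0.0002  0.1544]
```

>>> {"fn": "drive_tool", "kwargs": {
  "plan": [
    {"rx":0,"ry":0,"rz":0.026,"x":0.047,"y":0.005,"z":0,"fingers":0},
    {"rx":0,"ry":0,"rz":0.052,"x":0.094,"y":0.01,"z":0,"fingers":0},
    {"rx":0,"ry":0,"rz":0.078,"x":0.14,"y":0.015,"z":0,"fingers":0},
    {"rx":0,"ry":0,"rz":0.104,"x":0.187,"y":0.02,"z":0,"fingers":0},
    {"rx":0,"ry":0,"rz":0.13,"x":0.234,"y":0.025,"z":0,"fingers":0},
    {"rx":0,"ry":0,"rz":0.154,"x":0.276,"y":0.03,"z":-0.001,"fingers":0},
    {"rx":0,"ry":0,"rz":0.154,"x":0.276,"y":0.03,"z":-0.001,"fingers":0},
    {"rx":0,"ry":0,"rz":0.154,"x":0.276,"y":0.03,"z":-0.001,"fingers":0}
  ]
}}

```text
time: 7.82
ee_pos: [0.5914, 0.2543, 0.2815]
eef_rot: [0.955, 0.296, -0.001, 0.001]
ft_force: [0.1, -1.1, -5.2]
width: 0.0257
```

```bash
python3 -c "
from h import *
mv([tgt(65,.282)])
for k in ('top','scene'):
  c,f,t=hook((.5898,.2633,np.radians(124.6),.138),k);save(c,k+'s')"
```

```text
t 7.825 p [0.5914 0.2543 0.2815] beta -55.53 w 0.0257 F [ 0.1 -1.1 -5.2] q [-1.03  0.46  0.76  1.45 -0.32  1.36 -1.22]
(np.float64(0.5898), np.float64(0.2633), 0.282, -55.400000000000006) xyz [ 0.0038 -0.0083 -0.0005] r [ 0.0001  0.0004 -0.0004]
top n 385 foot [0.5896 0.2544] yaw 124.37 dz 0.0018 err 0.00087 C [0.5818 0.1595]
scene n 64 foot [0.5963 0.2576] yaw 123.51 dz 0.0012 err 0.00115 C [0.5871 0.1627]
```

View pics/tops.png

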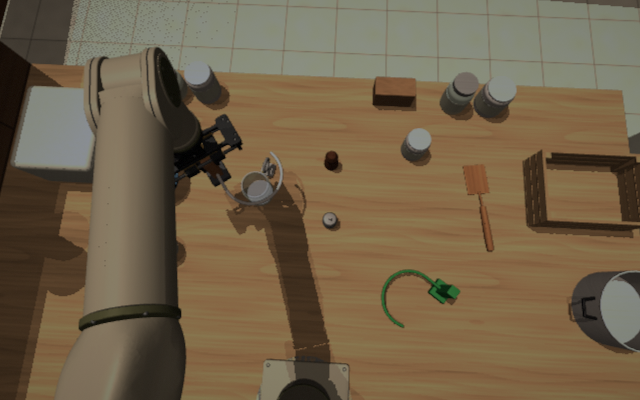

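View pics/scenes.png

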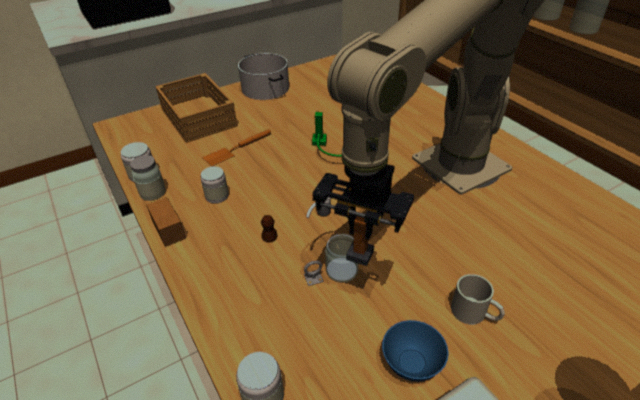

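>>> {"fn": "drive_tool", "kwargs": {
  "plan": [
    {"rx":0,"ry":0,"rz":0,"x":0.004,"y":-0.008,"z":0,"fingers":0},
    {"rx":0,"ry":0,"rz":0,"x":0.004,"y":-0.008,"z":0,"fingers":0}
  ]
}}

```text
time: 8.18
ee_pos: [0.5901, 0.2654, 0.2832]
eef_rot: [0.955, 0.297, -0.0, -0.0]
ft_force: [-0.6, 0.6, -6.5]
width: 0.0257
```

```bash
python3 -c "
from h import *
for k in ('top','top'):
  c,f,t=hook((.5898,.2633,np.radians(124.6),.138),k)
mv([tgt(65,.282),tgt(65,.15)])"
```

```text
top n 375 foot [0.5879 0.266 ] yaw 124.76 dz 0.0031 err 0.00091 C [0.5808 0.171 ]
top n 368 foot [0.589  0.2655] yaw 124.31 dz 0.0033 err 0.00091 C [0.5812 0.1705]
t 8.275 p [0.5903 0.2644 0.2833] beta -55.54 w 0.0261 F [ 0.7 -0.6 -5.3] q [-1.04  0.46  0.76  1.45 -0.32  1.36 -1.23]
(np.float64(0.5898), np.float64(0.2633), 0.282, -55.400000000000006) xyz [-0.0011  0.0006  0.0013] r [-0.     -0.     -0.0004]
(np.float64(0.5898), np.float64(0.2633), 0.15, -55.400000000000006) xyz [-0.0011  0.0007  0.1333] r [-0.     -0.     -0.0004]
```

>>> {"fn": "drive_tool", "kwargs": {
  "plan": [
    {"rx":0,"ry":0,"rz":0,"x":0,"y":0.002,"z":0.03,"fingers":0},
    {"rx":0,"ry":0,"rz":0,"x":0,"y":0.002,"z":0.06,"fingers":0},
    {"rx":0,"ry":0,"rz":0,"x":0,"y":0.002,"z":0.09,"fingers":0},
    {"rx":0,"ry":0,"rz":0,"x":0,"y":0.002,"z":0.115,"fingers":0},
    {"rx":0,"ry":0,"rz":0,"x":0,"y":0.002,"z":0.13,"fingers":0},
    {"rx":0,"ry":0,"rz":0,"x":0,"y":0.002,"z":0.136,"fingers":0},
    {"rx":0,"ry":0,"rz":0,"x":0,"y":0.002,"z":0.136,"fingers":0}
  ]
}}

```text
time: 9.15
ee_pos: [0.5917, 0.2627, 0.1476]
eef_rot: [0.955, 0.296, 0.0, -0.0]
ft_force: [0.6, 0.3, -4.4]
width: 0.0256
```

```bash
python3 -c "
from h import *
for k in ('top','scene'):
  c,f,t=hook((.5898,.2633,np.radians(124.6),.004),k);cv2.imwrite('pics/%sd.png'%k,cv2.resize(c['color'][(130 if k=='top' else 180):(230 if k=='top' else 300),(200 if k=='top' else 280):(340 if k=='top' else 440),::-1],None,fx=4.5,fy=4.5,interpolation=2))
mv([tgt(65,.147)])"
```

```text
top n 285 foot [0.5891 0.2635] yaw 125.19 dz 0.0017 err 0.001 C [0.5827 0.1685]
scene n 42 foot [0.5771 0.2601] yaw 131.19 dz 0.0004 err 0.00094 C [0.5807 0.1649]
t 9.25 p [0.592  0.2628 0.1483] beta -55.57 w 0.0254 F [ 0.4  0.8 -5.4] q [-1.    0.58  0.7   1.59 -0.4   1.12 -1.17]
(np.float64(0.5898), np.float64(0.2633), 0.147, -55.400000000000006) xyz [-0.0016 -0.0016  0.0013] r [ 0.     -0.0002 -0.0005]
```

View pics/topd.png

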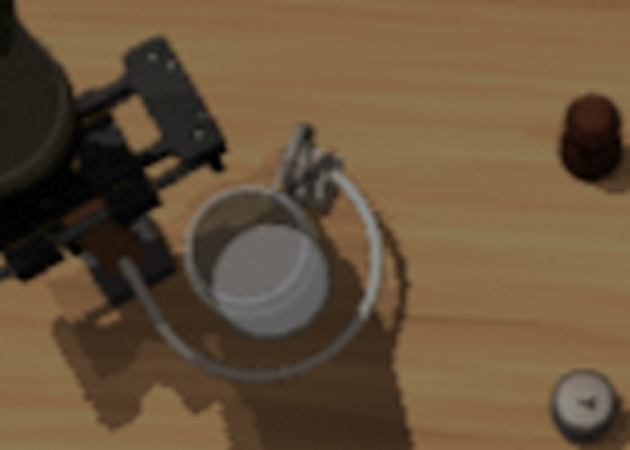

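View pics/scened.png

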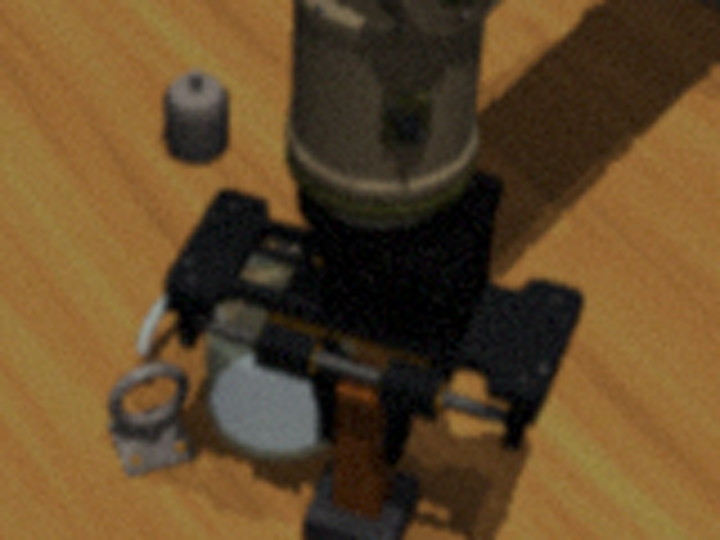

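```bash
python3 -c "
from h import *
mv([tgt(d,.147,np.array([.5838,.168])) for d in range(60,-1,-5)])"
```

```text
t 9.25 p [0.592  0.2628 0.1483] beta -55.57 w 0.0254 F [ 0.4  0.8 -5.4] q [-1.    0.58  0.7   1.59 -0.4   1.12 -1.17]
(np.float64(0.5828), np.float64(0.2633), 0.147, -50.400000000000006) xyz [-0.0074 -0.0056  0.0013] r [ 0.     -0.0002 -0.0144]
(np.float64(0.5745), np.float64(0.2628), 0.147, -45.400000000000006) xyz [-0.0145 -0.0099  0.0012] r [ 0.     -0.0002 -0.0282]
(np.float64(0.5663), np.float64(0.2617), 0.147, -40.400000000000006) xyz [-0.0219 -0.0136  0.0012] r [ 0.     -0.0002 -0.0421]
(np.float64(0.5582), np.float64(0.2598), 0.147, -35.400000000000006) xyz [-0.0296 -0.0166  0.0012] r [ 0.0001 -0.0002 -0.056 ]
(np.float64(0.5503), np.float64(0.2572), 0.147, -30.400000000000006) xyz [-0.0376 -0.0189  0.0012] r [ 0.0001 -0.0002 -0.0699]
(np.float64(0.5426), np.float64(0.2539), 0.147, -25.400000000000006) xyz [-0.0458 -0.0206  0.0012] r [ 0.0001 -0.0002 -0.0838]
(np.float64(0.5353), np.float64(0.25), 0.147, -20.400000000000006) xyz [-0.0541 -0.0215  0.0012] r [ 0.0001 -0.0002 -0.0977]
(np.float64(0.5283), np.float64(0.2455), 0.147, -15.400000000000006) xyz [-0.0624 -0.0217  0.0012] r [ 1.000e-04 -2.000e-04 -1.116e-01]
(np.float64(0.5218), np.float64(0.2404), 0.147, -10.400000000000006) xyz [-0.0706 -0.0212  0.0012] r [ 1.000e-04 -2.000e-04 -1.255e-01]
(np.float64(0.5157), np.float64(0.2347), 0.147, -5.400000000000006) xyz [-0.0789 -0.0199  0.0011] r [ 1.000e-04 -2.000e-04 -1.394e-01]
(np.float64(0.5102), np.float64(0.2285), 0.147, -0.4000000000000057) xyz [-0.0869 -0.0179  0.0011] r [ 1.000e-04 -2.000e-04 -1.532e-01]
(np.float64(0.5052), np.float64(0.2218), 0.147, 4.599999999999994) xyz [-0.0948 -0.0152  0.0011] r [ 1.000e-04 -2.000e-04 -1.671e-01]
(np.float64(0.5008), np.float64(0.2148), 0.147, 9.599999999999994) xyz [-0.1024 -0.012   0.0011] r [ 0.0002 -0.0002 -0.181 ]
```

First I'll swing 30° in half-steps, which brings the tip to about 10 mm past the ring plane. Then I'll check the fit.

>>> {"fn": "drive_tool", "kwargs": {
  "plan": [
    {"rx":0,"ry":0,"rz":-0.014,"x":-0.007,"y":-0.006,"z":0.001,"fingers":0},
    {"rx":0,"ry":0,"rz":-0.021,"x":-0.011,"y":-0.008,"z":0.001,"fingers":0},
    {"rx":0,"ry":0,"rz":-0.028,"x":-0.0145,"y":-0.01,"z":0.001,"fingers":0},
    {"rx":0,"ry":0,"rz":-0.035,"x":-0.018,"y":-0.012,"z":0.001,"fingers":0},
    {"rx":0,"ry":0,"rz":-0.042,"x":-0.022,"y":-0.0135,"z":0.001,"fingers":0},
    {"rx":0,"ry":0,"rz":-0.042,"x":-0.022,"y":-0.0135,"z":0.001,"fingers":0}
  ]
}}

```text
time: 10.0
ee_pos: [0.5655, 0.2613, 0.1463]
eef_rot: [0.908, 0.419, -0.0, -0.0]
ft_force: [0.7, -0.8, -4.7]
width: 0.026
```

```bash
python3 -c "
from h import *
C=np.array([.5838,.168]);T=tgt(50,.147,C)
for k in ('top','scene'):
  c,f,t=hook((T[0],T[1],np.radians(T[3]-180),.004),k);cv2.imwrite('pics/%se.png'%k,cv2.resize(c['color'][(130 if k=='top' else 180):(230 if k=='top' else 300),(200 if k=='top' else 280):(340 if k=='top' else 440),::-1],None,fx=4.5,fy=4.5,interpolation=2))
mv([tgt(d,.147,C) for d in range(50,-1,-5)])"
```

```text
top n 298 foot [0.5601 0.2605] yaw -217.51 dz 0.0009 err 0.00128 C [0.5823 0.1679]
scene n 110 foot [0.5494 0.2563] yaw -211.2 dz -0.0007 err 0.00173 C [0.5816 0.1667]
t 10.1 p [0.5658 0.2614 0.1463] beta -40.48 w 0.0258 F [ 0.   0.1 -4.4] q [-1.    0.51  0.65  1.66 -0.34  1.09 -0.96]
(np.float64(0.5663), np.float64(0.2617), 0.147, -40.400000000000006) xyz [ 0.0005  0.0002 -0.0007] r [-0.     -0.     -0.0002]
(np.float64(0.5582), np.float64(0.2598), 0.147, -35.400000000000006) xyz [-0.0062 -0.0047 -0.0007] r [-0.     -0.     -0.0141]
(np.float64(0.5503), np.float64(0.2572), 0.147, -30.400000000000006) xyz [-0.0133 -0.0091 -0.0007] r [ 0.    -0.    -0.028]
(np.float64(0.5426), np.float64(0.2539), 0.147, -25.400000000000006) xyz [-0.0208 -0.0128 -0.0007] r [ 0.     -0.     -0.0419]
(np.float64(0.5353), np.float64(0.25), 0.147, -20.400000000000006) xyz [-0.0285 -0.0158 -0.0007] r [ 0.     -0.     -0.0558]
(np.float64(0.5283), np.float64(0.2455), 0.147, -15.400000000000006) xyz [-0.0365 -0.0182 -0.0007] r [ 0.     -0.     -0.0697]
(np.float64(0.5218), np.float64(0.2404), 0.147, -10.400000000000006) xyz [-0.0446 -0.0198 -0.0007] r [ 0.     -0.     -0.0836]
(np.float64(0.5157), np.float64(0.2347), 0.147, -5.400000000000006) xyz [-0.0529 -0.0208 -0.0007] r [ 0.     -0.     -0.0974]
(np.float64(0.5102), np.float64(0.2285), 0.147, -0.4000000000000057) xyz [-0.0611 -0.0209 -0.0007] r [ 0.     -0.     -0.1113]
(np.float64(0.5052), np.float64(0.2218), 0.147, 4.599999999999994) xyz [-0.0695 -0.0204 -0.0007] r [ 0.     -0.     -0.1252]
(np.float64(0.5008), np.float64(0.2148), 0.147, 9.599999999999994) xyz [-0.0777 -0.0192 -0.0007] r [ 0.     -0.     -0.1391]
```

View pics/tope.png

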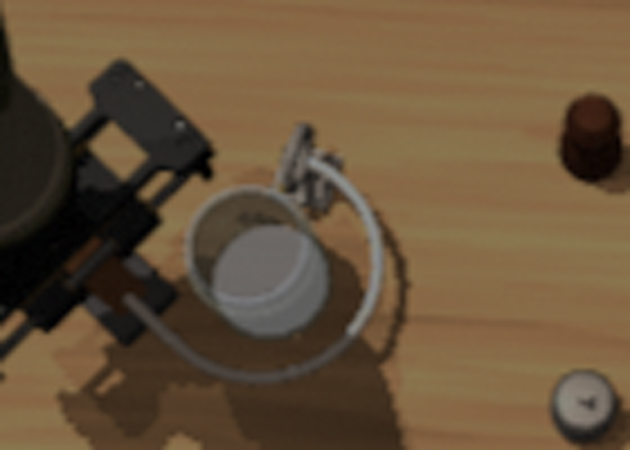

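View pics/scenee.png

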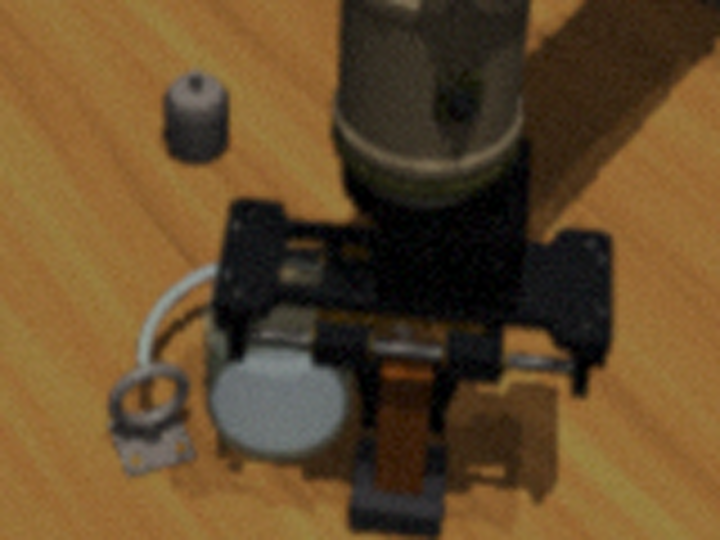

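>>> {"fn": "drive_tool", "kwargs": {
  "plan": [
    {"rx":0,"ry":0,"rz":-0.007,"x":-0.003,"y":-0.0025,"z":0,"fingers":0},
    {"rx":0,"ry":0,"rz":-0.014,"x":-0.006,"y":-0.005,"z":0,"fingers":0},
    {"rx":0,"ry":0,"rz":-0.021,"x":-0.01,"y":-0.007,"z":0,"fingers":0},
    {"rx":0,"ry":0,"rz":-0.028,"x":-0.0135,"y":-0.009,"z":0,"fingers":0},
    {"rx":0,"ry":0,"rz":-0.035,"x":-0.017,"y":-0.011,"z":0,"fingers":0},
    {"rx":0,"ry":0,"rz":-0.042,"x":-0.021,"y":-0.013,"z":0,"fingers":0},
    {"rx":0,"ry":0,"rz":-0.042,"x":-0.021,"y":-0.013,"z":0,"fingers":0}
  ]
}}

```text
time: 10.98
ee_pos: [0.542, 0.2538, 0.1463]
eef_rot: [0.845, 0.535, 0.0, -0.0]
ft_force: [-0.4, -0.1, -5.5]
width: 0.0258
```

```bash
python3 -c "
from h import *
C=np.array([.5838,.168]);T=tgt(35,.147,C)
for k in ('top','scene'):
  c,f,t=hook((T[0],T[1],np.radians(T[3]-180),.004),k);cv2.imwrite('pics/%sf.png'%k,cv2.resize(c['color'][(130 if k=='top' else 180):(230 if k=='top' else 300),(200 if k=='top' else 280):(340 if k=='top' else 440),::-1],None,fx=4.5,fy=4.5,interpolation=2))
mv([tgt(d,.147,C) for d in range(35,-1,-5)])"
```

```text
top n 297 foot [0.5411 0.2535] yaw -204.91 dz 0.0008 err 0.00151 C [0.5829 0.1679]
scene n 147 foot [0.5384 0.2515] yaw -202.51 dz 0.0048 err 0.0033 C [0.5838 0.1677]
t 11.075 p [0.5423 0.2539 0.1463] beta -25.35 w 0.0256 F [ 0.5 -0.8 -5. ] q [-1.    0.45  0.61  1.73 -0.29  1.06 -0.74]
(np.float64(0.5426), np.float64(0.2539), 0.147, -25.400000000000006) xyz [ 0.0001  0.0003 -0.0007] r [ 0.     -0.0001  0.0001]
(np.float64(0.5353), np.float64(0.25), 0.147, -20.400000000000006) xyz [-0.0065 -0.0046 -0.0007] r [ 0.     -0.0001 -0.0138]
(np.float64(0.5283), np.float64(0.2455), 0.147, -15.400000000000006) xyz [-0.0136 -0.009  -0.0007] r [ 0.     -0.0001 -0.0276]
(np.float64(0.5218), np.float64(0.2404), 0.147, -10.400000000000006) xyz [-0.021  -0.0127 -0.0007] r [ 0.     -0.0001 -0.0415]
(np.float64(0.5157), np.float64(0.2347), 0.147, -5.400000000000006) xyz [-0.0288 -0.0158 -0.0007] r [ 0.     -0.0001 -0.0554]
(np.float64(0.5102), np.float64(0.2285), 0.147, -0.4000000000000057) xyz [-0.0367 -0.0181 -0.0007] r [ 0.     -0.0001 -0.0693]
(np.float64(0.5052), np.float64(0.2218), 0.147, 4.599999999999994) xyz [-0.0449 -0.0198 -0.0007] r [ 0.     -0.0001 -0.0832]
(np.float64(0.5008), np.float64(0.2148), 0.147, 9.599999999999994) xyz [-0.0531 -0.0207 -0.0007] r [ 0.     -0.0001 -0.0971]
```

View pics/scenef.png

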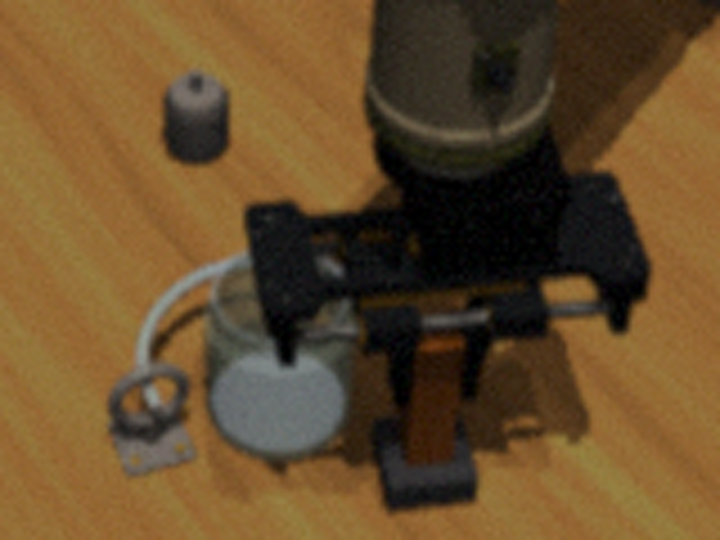

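View pics/topf.png

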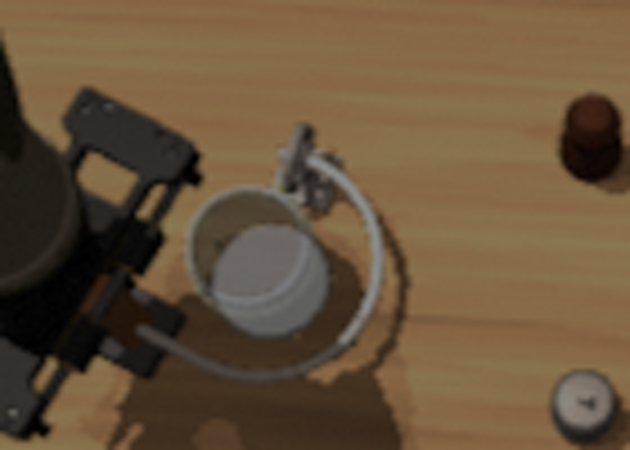

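The scene crop shows the tip inside the hole at (152,402), with no contact force. I'll continue along the arc.

>>> {"fn": "drive_tool", "kwargs": {
  "plan": [
    {"rx":0,"ry":0,"rz":-0.01,"x":-0.0045,"y":-0.003,"z":0,"fingers":0},
    {"rx":0,"ry":0,"rz":-0.02,"x":-0.0095,"y":-0.0065,"z":0,"fingers":0},
    {"rx":0,"ry":0,"rz":-0.03,"x":-0.0145,"y":-0.0095,"z":0,"fingers":0},
    {"rx":0,"ry":0,"rz":-0.041,"x":-0.021,"y":-0.0125,"z":0,"fingers":0},
    {"rx":0,"ry":0,"rz":-0.055,"x":-0.0285,"y":-0.0155,"z":0,"fingers":0},
    {"rx":0,"ry":0,"rz":-0.069,"x":-0.0365,"y":-0.018,"z":0,"fingers":0},
    {"rx":0,"ry":0,"rz":-0.083,"x":-0.045,"y":-0.02,"z":0,"fingers":0},
    {"rx":0,"ry":0,"rz":-0.09,"x":-0.049,"y":-0.0205,"z":0,"fingers":0},
    {"rx":0,"ry":0,"rz":-0.097,"x":-0.053,"y":-0.021,"z":0,"fingers":0},
    {"rx":0,"ry":0,"rz":-0.097,"x":-0.053,"y":-0.021,"z":0,"fingers":0},
    {"rx":0,"ry":0,"rz":-0.097,"x":-0.053,"y":-0.021,"z":0,"fingers":0}
  ]
}}

```text
time: 12.45
ee_pos: [0.5007, 0.2151, 0.1463]
eef_rot: [0.646, 0.763, 0.0, 0.0]
ft_force: [-0.5, 0.3, -5.3]
width: 0.0259
```

```bash
python3 -c "
from h import *
C=np.array([.5838,.168]);T=tgt(0,.147,C)
for k in ('top','scene'):
  c,f,t=hook((T[0],T[1],np.radians(T[3]-180),.004),k);cv2.imwrite('pics/%sg.png'%k,cv2.resize(c['color'][(130 if k=='top' else 180):(230 if k=='top' else 300),(200 if k=='top' else 280):(340 if k=='top' else 440),::-1],None,fx=4.5,fy=4.5,interpolation=2))
  P=cloud(c);t=pts(P,.5,.635,.1,.25,.09,.1);s=least_squares(lambda p:np.hypot(t[:,0]-p[0],t[:,1]-p[1])-.0359,[.58,.17],loss='soft_l1',f_scale=.002);print('jar',s.x)
mv([T])"
```

```text
top n 293 foot [0.5016 0.2147] yaw -170.49 dz 0.0008 err 0.00161 C [0.5845 0.1678]
jar [0.58003534 0.16856067]
scene n 215 foot [0.5016 0.2134] yaw -170.34 dz 0.0002 err 0.00311 C [0.5846 0.1667]
jar [0.57984833 0.16977485]
t 12.55 p [0.5007 0.2152 0.1463] beta 9.56 w 0.0257 F [ 0.2  0.4 -6.4] q [-0.93  0.31  0.52  1.86 -0.18  1.01 -0.17]
(np.float64(0.5008), np.float64(0.2148), 0.147, 9.599999999999994) xyz [-0.0004  0.0001 -0.0007] r [ 0.     -0.     -0.0001]
```

View pics/sceneg.png

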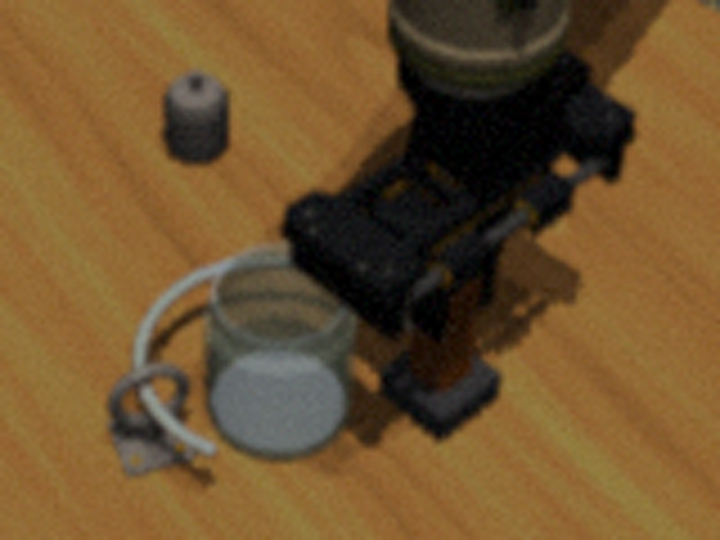

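View pics/topg.png

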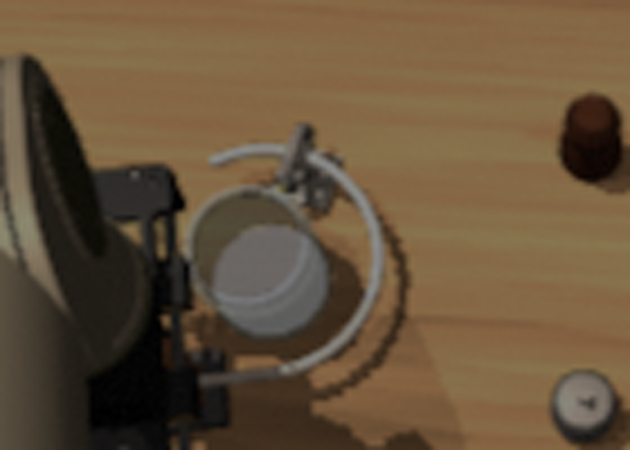

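The tip is through the ring and stands out by about 5 cm, and the jar hasn't moved. I'll shift 2 mm towards the middle, lower the foot, release and lift.

>>> {"fn": "drive_tool", "kwargs": {
  "plan": [
    {"rx":0,"ry":0,"rz":0,"x":0,"y":-0.002,"z":0,"fingers":0},
    {"rx":0,"ry":0,"rz":0,"x":0,"y":-0.002,"z":0.002,"fingers":0},
    {"rx":0,"ry":0,"rz":0,"x":0,"y":-0.002,"z":0.0035,"fingers":0},
    {"rx":0,"ry":0,"rz":0,"x":0,"y":-0.002,"z":0.0045,"fingers":0},
    {"rx":0,"ry":0,"rz":0,"x":0,"y":-0.002,"z":0.0045,"fingers":0},
    {"rx":0,"ry":0,"rz":0,"x":0,"y":-0.002,"z":0.0045,"fingers":0}
  ]
}}

```text
time: 13.3
ee_pos: [0.4986, 0.2147, 0.142]
eef_rot: [0.646, 0.764, 0.0, -0.0]
ft_force: [-3.4, -0.3, 1.8]
width: 0.026
```

Contact: the vertical force went from -5.5 to +1.8 N. Opening now.

>>> {"fn": "drive_tool", "kwargs": {
  "plan": [
    {"rx":0,"ry":0,"rz":0,"x":0,"y":0,"z":0,"fingers":0.4},
    {"rx":0,"ry":0,"rz":0,"x":0,"y":0,"z":0,"fingers":0.6},
    {"rx":0,"ry":0,"rz":0,"x":0,"y":0,"z":0,"fingers":0.6},
    {"rx":0,"ry":0,"rz":0,"x":0,"y":0,"z":0,"fingers":0.6},
    {"rx":0,"ry":0,"rz":0,"x":0,"y":0,"z":0,"fingers":0.6}
  ]
}}

```text
time: 13.92
ee_pos: [0.4986, 0.2146, 0.1418]
eef_rot: [0.646, 0.764, 0.0, 0.0]
ft_force: [0.2, -0.4, 0.0]
width: 0.0519
```

>>> {"fn": "drive_tool", "kwargs": {
  "plan": [
    {"rx":0,"ry":0,"rz":0,"x":0,"y":0,"z":-0.02,"fingers":0.6},
    {"rx":0,"ry":0,"rz":0,"x":0,"y":0,"z":-0.05,"fingers":0.6},
    {"rx":0,"ry":0,"rz":0,"x":0,"y":0,"z":-0.09,"fingers":0.6},
    {"rx":0,"ry":0,"rz":0,"x":0,"y":0,"z":-0.14,"fingers":0.6},
    {"rx":0,"ry":0,"rz":0,"x":0.04,"y":-0.06,"z":-0.17,"fingers":0.6},
    {"rx":0,"ry":0,"rz":0,"x":0.08,"y":-0.1,"z":-0.2,"fingers":0.6},
    {"rx":0,"ry":0,"rz":0,"x":0.08,"y":-0.1,"z":-0.2,"fingers":0.6},
    {"rx":0,"ry":0,"rz":0,"x":0.08,"y":-0.1,"z":-0.2,"fingers":0.6}
  ]
}}

```text
time: 14.92
ee_pos: [0.3865, 0.2772, 0.3421]
eef_rot: [0.645, 0.764, 0.001, -0.0]
ft_force: [0.5, -0.5, 0.0]
width: 0.0525
```

```bash
python3 -c "
from h import *
C=np.array([.5818,.168]);T=tgt(0,.147,C)
ex=np.array([np.cos(-.228),np.sin(-.228)]);ey=np.array([-ex[1],ex[0]])
for k in ('top','scene'):
  c,f,t=hook((T[0],T[1],np.radians(T[3]-180),0),k);cv2.imwrite('pics/%sh.png'%k,cv2.resize(c['color'][(130 if k=='top' else 180):(230 if k=='top' else 300),(200 if k=='top' else 280):(340 if k=='top' else 440),::-1],None,fx=4.5,fy=4.5,interpolation=2))
  save(c,k+'full')
  P=cloud(c);t=pts(P,.5,.635,.1,.25,.09,.1);s=least_squares(lambda p:np.hypot(t[:,0]-p[0],t[:,1]-p[1])-.0359,[.58,.17],loss='soft_l1',f_scale=.002);print('jar',s.x, 'C-jar',np.linalg.norm(tipxy(f)-s.x))
  e,_=ringfit(pts(P,.645,.7,.11,.16,.05,.075)) if 0 else ([.6553,.1515],0)
  for mm in (0,40,55,70):
    a=np.radians(200)-mm/74+f[2];q=tipxy(f)+.074*np.array([np.cos(a),np.sin(a)])-e;print(mm,(q@ex).round(4),(q@ey).round(4))
  t=pts(P,T[0]-.05,T[0]+.05,T[1]-.05,T[1]+.05,.105,.13);print('top of post',len(t),t.mean(0),T)
mv([])"
```

```text
top n 300 foot [0.5001 0.2164] yaw -171.73 dz 0.0 err 0.00186 C [0.582  0.1677]
jar [0.57990007 0.16852622] C-jar 0.0022679015367484227
0 -0.0195 0.0481
40 -0.0023 0.0125
55 -0.0011 -0.0024
70 -0.0029 -0.0173
top of post 111 [0.49804773 0.21273283 0.11474544] (np.float64(0.4988), np.float64(0.2148), 0.147, 9.599999999999994)
scene n 249 foot [0.5001 0.2156] yaw -172.06 dz -0.0011 err 0.0024 C [0.5816 0.1664]
jar [0.58021227 0.16977472] C-jar 0.0036686962923943227
0 -0.0193 0.0464
40 -0.0023 0.0107
55 -0.0011 -0.0042
70 -0.0031 -0.019
top of post 120 [0.5018686  0.21506137 0.11268387] (np.float64(0.4988), np.float64(0.2148), 0.147, 9.599999999999994)
t 15.025 p [0.3876 0.2757 0.341 ] beta 9.49 w 0.0519 F [ 0.4 -0.1 -0.5] q [-1.15 -0.05  0.43  1.78  0.02  1.4  -0.56]
```

View pics/sceneh.png

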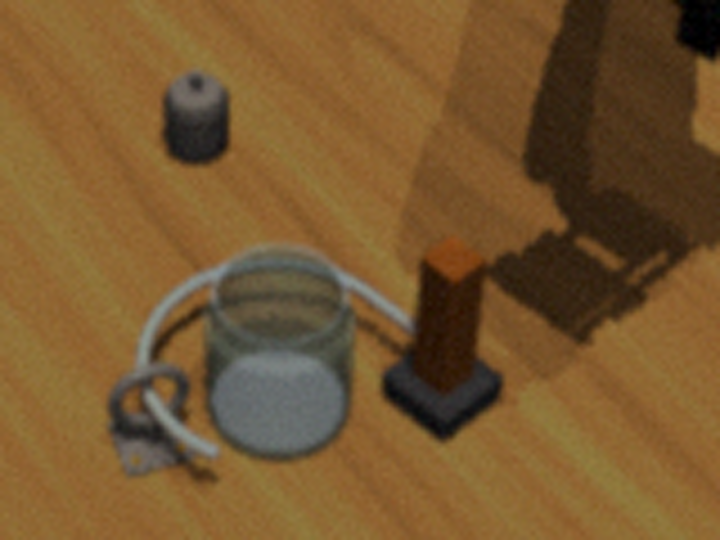

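View pics/topfull.png

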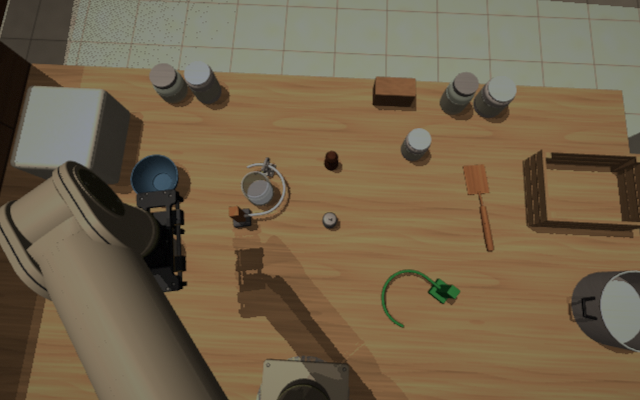

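The scene crop shows the hook through the ring, the post upright at (450,320) and the jar in the middle of the hook. The top view shows the bystanders in view where they were and the robot clear; the arm hides the mug there. I'll hand the job in.

```bash
python3 -c "
from h import *
print(workorder.close_job())"
```

```text
the job is handed in; nothing more can be done
None
```

The keeper is in place and I handed the job in at about 15 s of the 53 s. I gripped the wooden keeper by its post, carried it over, lowered the hook round the jar, and swung it 65° round the jar through the ring from right to left. Then I set the foot down, let go and backed the arm away.

These are the last checks, from both cameras after release; the job report gives no verdict:

| Check | Measured | Limit |
|---|---|---|
| Tip past the ring plane | 46–48 mm | over 34 mm |
| Nearest bar point (55 mm behind the tip) to the hole centre | 3–4 mm sideways | 16 mm, in three dimensions |
| Hook curve's centre to the jar axis | 2–4 mm | 16 mm |
| Jar moved since the start | about 0.4 mm (top) or 1.7 mm (scene), within measuring error | 15 mm |

- **Keeper upright:** it looks upright with its foot flat. The post top measured 113–115 mm high against a nominal 116 mm; I didn't measure the tilt angle.
- **Contact:** the wrist force stayed within a few newtons of the keeper's weight during the swing and was back to about zero after release.
- **Bystanders:** I compared pictures only. The ones in view look unmoved. The arm hid the mug in the last top picture, though the gripper stayed well above it.
- **Disagreements:**
  - The two cameras differ by 1–2 mm.
  - While the gripper partly blocked the view, the scene camera's hook fits were up to 15 mm and 7° off. I relied on the top camera and the arm's own position then.
  - The first move call was refused because its rows left out some fields. Nothing moved, and I resent it complete.

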